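# Shut a drone cell in the charging box and clamp the lid

### The arm

A 6-joint arm with a two-finger parallel gripper is mounted at the origin on the work surface; the furniture and walls round the work are solid. World frame = base frame: x ahead of the robot, y to its left, z up, the work surface at z = 0. Lengths are in m, angles in rad, forces in N, time in s.
With the tool pointing down it reaches from about 0.35 to 0.875 m from the base axis. Payload 15.5 kg.
Tool frame: the origin (TCP) lies on the centre line of the jaws, within the pads' length; the fingertips stand 17 mm ahead of it and the grasp point (between the pads) lies 2 mm behind it (arm.finger_overhang is the distance from the TCP to the fingertips, in m); z points along the fingers, y is the line along which they close (so a half turn about z gives the same grasp; the last joint's range is limited). The gripper opens to 85 mm and grips with 20 to 120 N. Pads are 22 mm wide; open, the fingers measure 114 mm over their backs; the gripper's body (76 mm by 85 mm) begins 54 mm behind the grasp point. The pads swing forward as they close: fully open they stand 13 mm farther back than shut.
Start: joints at [-1.252, 0.494, 1.345, -0, 1.302, -0.096], TCP at [0.252, -0.572, 0.248] pointing down, gripper open.
Joint ranges: [-2.91, 2.91], [-0.82, 2.16], [0.22, 2.67], [-1.22, 4.37], [0.12, 2.79], [-3.08, 3.08]. Speed limits (rad/s): [1.89, 1.89, 2.57, 3.01, 3.01, 3.01].

### API

Orientations are given as a unit quaternion [w, x, y, z].
In Python, from plant import state, camera, close_job, arm gives the robot as it stands. The module is installed in compiled form; this text tells all that it offers.
- The arm moves only by the tool arm_command, never from a script. Its argument "deltas" is a list of rows, each a list of 5 numbers: the shift along the tool's x, y, z in cm, then the turn about the tool's z in degrees, then the closure, from -1 (fully open) to 1 (shut). In form: [[x, y, z, roll, claw], ...]. A call has 1 to 5 rows; each row shifts and turns the commanded pose from where the row before left it, along the tool's axes as they then stand; what a row does not reach is not made up. A row lasts 1/8 s, in which the tool goes at most 62.5 mm and 10.7 degrees, less where a joint would pass 70% of its speed; a pose out of reach is approached as far as the arm can. A call is refused whole if a number of a shift passes 6.25 or a number of a turn 10.7, either way. A call with a gripper value outside its range is refused whole. The fingers move at their own pace and stop on an object; the grip force is fixed at half the most. Time passes only in rows, so rows that do not move let the fingers close. It gives the time, the measured TCP pose, the force, the opening and the grip force at its end, in the units of the state.
- state(): the state, without advancing time (a new reading comes with each control period).
- camera(name): name is "scene" or "side" or "wrist"; returns a dict with "image" (480x640x3 uint8, blue, green, red), "fx", "fy", "cx", "cy" (pixels), "eye" and "rotation" of the camera in the world. Camera axes: x right, y down, z forward; pixel columns grow to the right and rows downward; lengths in m; the calibration is good to about 2 mm. A picture is of the moment at which its call begins. There is no depth.
- close_job(): hands the job in; it is judged then, once.
The state is a dict: "t": time; "joints": joint angles; "joint_vel": joint speeds; "effort": joint torques, N m; "tcp_pos": TCP position; "eef_rot": TCP orientation; "wrist_force": force on the tool from outside, world axes, zero at the start; "wrist_torque": the same for the moment, N m; "finger_gap": opening from 0.0 (shut) to 1.0 (fully open); "grip_force": force on a finger pad.
Only numpy, scipy, OpenCV 4.12 (cv2) and the standard library are available. Lean on these libraries where they do the work, as an engineer would, in place of code of your own. Each camera call takes 0.05 s, during which the arm holds its last target. There are 200 camera calls.

### The job

Get the loose battery cell ready for charging: lay it flat in the open steel charging box with its plug end towards the lead slot, set the loose lid squarely on the box with its seal bead inside the walls, and swing the toggle clamp's ball-ended handle right over until it locks and holds the lid down. Set the cell and the lid down rather than dropping them, put the cell in before the lid, and leave the phone and the radio controller where they lie.

Things in the scene. Friction and masses are not known exactly. Their poses are not given: they have to be found in the camera images.
- charge_box: charging box fixed to the bench: grey sheet-steel box, open at the top, on a dark base plate 154 (x) x 256 (y) x 10 mm. Origin on the bench surface under the middle of the box, z up. Box 124 (x) x 140 (y) mm outside, 4 mm walls, rim 60 mm above the bench. Its -y end wall has the lead slot; beyond the +y end stands the toggle clamp, working in the plane x = 0
- box_floor (a point): middle of the box's inner floor, 13 mm above the bench and 47 mm below the rim; axes as charge_box. The floor is 116 (x) x 132 (y) mm clear
- lid_seat (a point): middle of the box's mouth, at rim height 60 mm; axes as charge_box. The lid's rounded rubber bead (111 x 127 mm outside, 8 mm deep) drops inside the walls with 2.5 mm to spare each side until the plate rests on the rim: lid_grip is then 28 mm straight above this point, the lid's y axis along the box's (either way round)
- lead_slot (a point): open slot, 14 mm wide, in the middle of the -y end wall, rimmed in black rubber, through which the charging leads pass; the point is at rim height
- cell_centre (a point): centre of the pouch of the loose single-cell battery: silver-white flat block 26 (x) x 46 (y) x 9 mm, with thin leads and a small plug trailing from its -y end, 95 mm long in all. z up as it lies, the point half-way up (4.5 mm above its underside). Grasp across the 26 mm width (x). 19 g
- cell_plug (a point): centre of the cell's small white plug 6 x 9 x 5 mm at the end of the leads, at (+12, -66.5, -2) mm from cell_centre in the cell's axes; the leads are stiff and move with the cell
- lid_grip (a point): centre of the steel bow handle's bar on the loose lid: round bar 12 mm thick, 60 mm long along the lid's y axis, 24 mm above the lid plate's top face and 36 mm above the lid's lowest face. The lid is an dark steel plate 128 (x) x 144 (y) x 4 mm with a seal bead beneath, 0.28 kg, the same when turned by half a turn. It starts right way up on the bench
- clamp_handle (a joint): angle of the toggle clamp's handle, rad. 0: fully open, leaning outward (+y of charge_box) 29 degrees above level, clamp arm up clear of the box. Grows as the handle is raised and swung towards the box: dead point 1.244 (10 degrees past upright), stop 1.304, where it locks. The arm swings down 90 degrees with it and presses its foot on the lid; the last 0.3 rad takes a few newtons at the knob
- handle_grip (a point): centre of the black ball knob, 28 mm across, on the end of the clamp handle, 98 mm from handle_pivot; it travels on a circle in the plane x = 0 of charge_box, from (y, z) = (211, 88) mm open to (102, 136) mm at the stop, in charge_box axes. Push it over with the fingers from its outer side, following the circle (a pinched ball slips); fingers have 60 mm of free room beyond it at knob height
- handle_pivot (a point): axis of the handle, parallel to charge_box x, at (0, 125, 41) mm in charge_box axes. The clamp's steel bracket here spans y = 87 to 143 mm and is 96 mm high, 46 mm wide at the foot
- clamp_foot: rubber foot, 16 mm wide, on the end of the clamp arm; springs in a few mm. When shut it stands on the lid plate at (0, 54) mm in charge_box axes, between the bow handle and the edge, pressing about 8 N. Its origin lies on the arm's pivot
- phone: smartphone in a grey case, 167 x 77 x 10 mm, lying on the bench behind the work, not to be disturbed; origin at its middle, on the bench
- controller: black two-stick radio controller, 111 x 170 x 56 mm, standing on the bench behind the lid, not to be disturbed; origin at its middle, on the bench

How it is judged:
By the outcome, as a careful person would: the job done as asked, in the order asked, and still so for the second after the job is handed in, with the robot touching nothing.
It also fails if it takes over 61 s, if anything falls off the work surface, if the arm or the gripper's body presses on something with over 40 N, if the wrist force passes 120 N, or if a joint passes its speed limit or range.

## Working session

There is one attempt and no reset: what is moved stays moved. The work goes in short steps, Python scripts to look and compute and a tool call to move; the robot and the scene stay as the last step left them, time stands still between calls to the robot, and variables do not carry over. Pictures are saved under pics/ and viewed, at most 12 in all, crops included, and the job is handed in when it is done.

Besides the shell and the picture viewer there is one more tool, called after "Call:" as name(argument=value, ...) on one line, values as JSON. arm_command: Moves the arm, as the interface text tells. Its arguments: {"type":"object","properties":{"deltas":{"type":"array"}},"required":["deltas"]}

```bash
mkdir -p pics; cat > h.py <<'E'
from plant import state, camera, close_job, arm
import numpy as np, cv2
def snap(n,f):
    c=camera(n); cv2.imwrite('pics/'+f,c['image']); np.savez('pics/'+f[:-4],**{k:c[k] for k in c}); return c
def ray(c,p):
    d=np.array([(p[0]-float(c['cx']))/float(c['fx']),(p[1]-float(c['cy']))/float(c['fy']),1.]); return np.array(c['eye']),np.array(c['rotation'])@d
def onz(c,p,z):
    e,d=ray(c,p); return e+d*(z-e[2])/d[2]
def tri(obs):
    A=np.zeros((3,3));b=np.zeros(3)
    for c,p in obs:
        e,d=ray(c,p); d=d/np.linalg.norm(d); M=np.eye(3)-np.outer(d,d); A+=M;b+=M@e
    X=np.linalg.solve(A,b); 
    return X,[float(np.linalg.norm((np.eye(3)-np.outer(d/np.linalg.norm(d),d/np.linalg.norm(d)))@(X-e))) for e,d in [ray(c,p) for c,p in obs]]
def load(f): return dict(np.load('pics/'+f+'.npz'))
E
python3 - <<'E'
from h import *
np.set_printoptions(precision=3,suppress=True)
for n in ['scene','side']:
    c=snap(n,n+'1.png'); print(n,c['eye'],c['rotation'],c['fx'])
s=state(); print(s['t'],s['tcp_pos'],s['eef_rot'],s['finger_gap'])
E
```

```text
scene [0.031 0.793 0.673] [ 0.141 -0.236  0.845 -0.459] 548.3280268966132
side [0.58  1.006 0.807] [-0.002  0.031  0.89  -0.456] 467.4689976716404
0.1 [ 0.252 -0.572  0.248] [-0.001  0.979  0.206 -0.   ] 0.9973214028952808
```

View pics/scene1.png

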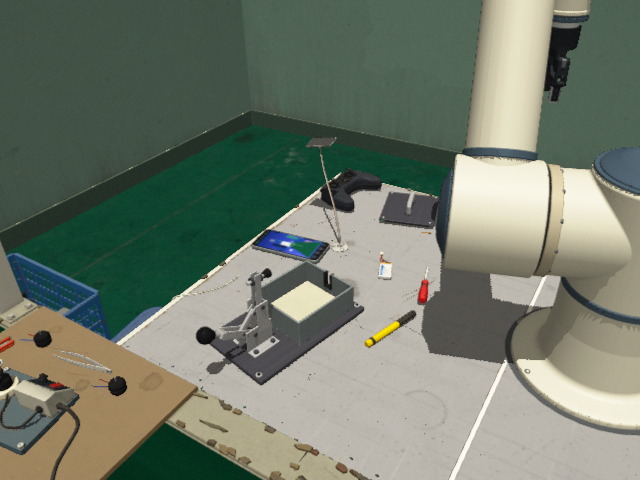

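View pics/side1.png

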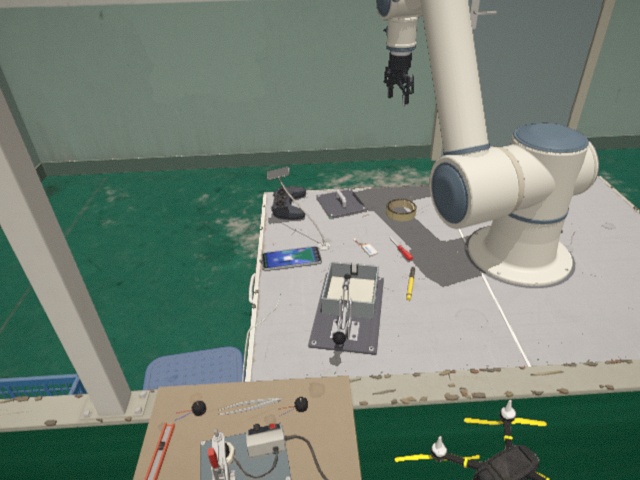

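The scene view shows the knob at (206,336), the box mouth around (310,300), the cell at (385,270), the lid handle at (410,203), and a thin stand at (340,248). In the side view the knob is at (339,338), the box around (350,290), the cell at (370,250), the lid at (342,202) and the stand base at (325,245).

```bash
sed -i 's/^def ray/from scipy.spatial.transform import Rotation as R\ndef ray/; s/np.array(c\[.rotation.\])@d/R.from_quat(np.array(c["rotation"])[[1,2,3,0]]).as_matrix()@d/' h.py
python3 - <<'E'
from h import *
np.set_printoptions(precision=3,suppress=True)
a=load('scene1');b=load('side1')
for n,p,q in [('knob',(206,336),(339,338)),('cell',(385,270),(370,250)),('lidgrip',(410,203),(342,200)),('standbase',(340,248),(325,245)),('standtop',(321,143),(278,173))]:
    print(n,*tri([(a,p),(b,q)]))
for p in [(342,191),(345,207)]: print('bar',onz(b,p,.036))
print('plate', [onz(b,p,.01)[:2] for p in [(317,198),(353,191),(370,210),(331,217)]])
print('base', [onz(b,p,.01)[:2] for p in [(310,346),(378,353),(383,277)]])
print('rim', [onz(b,p,.06)[:2] for p in [(331,264),(379,266),(376,317),(321,312)]])
W=np.hstack([cv2.resize(a['image'][230:390,190:400],None,fx=2.6,fy=2.6,interpolation=cv2.INTER_CUBIC)]); 
V=cv2.resize(b['image'][180:360,250:430],None,fx=3.2,fy=3.2,interpolation=cv2.INTER_CUBIC)
cv2.imwrite('pics/c1.png',V)
E
```

```text
knob [0.53  0.35  0.086] [0.0006868709336611518, 0.0006868709336612554]
cell [ 0.41  -0.044  0.008] [0.0020407203395566677, 0.0020407203395566755]
lidgrip [ 0.467 -0.294  0.028] [0.002939759367675782, 0.0029397593676758617]
standbase [ 0.535 -0.079  0.005] [0.0013059797630065022, 0.001305979763006488]
standtop [ 0.659 -0.206  0.179] [0.0001807803177534915, 0.0001807803177535687]
bar [ 0.463 -0.333  0.036]
bar [ 0.463 -0.232  0.036]
plate [array([ 0.547, -0.34 ]), array([ 0.422, -0.374]), array([ 0.382, -0.248]), array([ 0.508, -0.219])]
base [array([0.591, 0.3  ]), array([0.444, 0.332]), array([0.393, 0.081])]
rim [array([0.528, 0.077]), array([0.407, 0.095]), array([0.441, 0.272]), array([0.562, 0.247])]
```

View pics/c1.png

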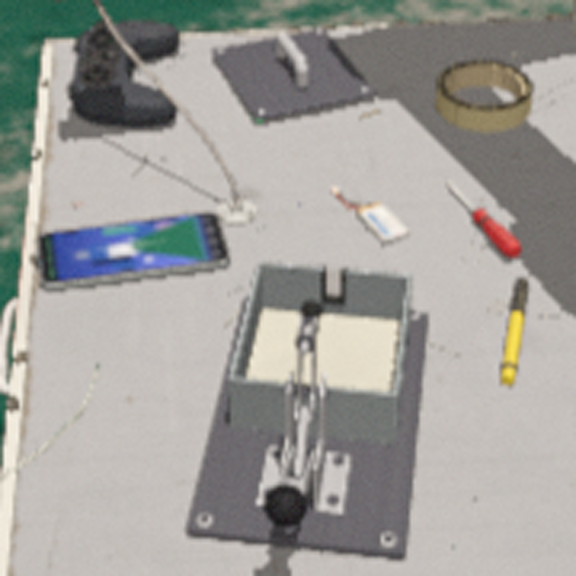

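The crop shows the rim corners at (258,267), (411,272), (396,395), (230,385), the base plate corners at (188,535), (405,556), (428,315), and the cell with its plug pointing up and to the left at (335,190).

```bash
python3 - <<'E'
from h import *
from scipy.optimize import least_squares
np.set_printoptions(precision=4,suppress=True)
a=load('scene1');b=load('side1')
cr=lambda p:(250+p[0]/3.2,180+p[1]/3.2)
def proj(c,X):
    r=R.from_quat(np.array(c['rotation'])[[1,2,3,0]]).as_matrix(); q=r.T@(X-c['eye']); return np.array([c['fx']*q[0]/q[2]+c['cx'],c['fy']*q[1]/q[2]+c['cy']])
def fit(obs,x0):
    def f(v):
        o=[]
        for c,p,X in obs:
            k,s=np.cos(v[2]),np.sin(v[2]); W=np.array([v[0]+k*X[0]-s*X[1],v[1]+s*X[0]+k*X[1],X[2]]); o.append(proj(c,W)-p)
        return np.ravel(o)
    r=least_squares(f,x0); return r.x,f(r.x).round(1)
# base y range unknown: fit x-edges through knob etc
obs=[(b,cr((258,267)),(.062,-.07,.06)),(b,cr((411,272)),(-.062,-.07,.06)),(b,cr((396,395)),(-.062,.07,.06)),(b,cr((230,385)),(.062,.07,.06)),
(b,(339,338),(0,.211,.088)),(a,(206,336),(0,.211,.088)),
(a,(311,263),(.062,-.07,.06)),(a,(354,289),(-.062,-.07,.06))]
print('box',*fit(obs,[.49,.15,.2]))
lid=[(b,cr((214,50)),(.064,-.072,.012)),(b,cr((335,36)),(-.064,-.072,.012)),(b,cr((378,95)),(-.064,.072,.012)),(b,cr((258,123)),(.064,.072,.012))]
print('lid',*fit(lid,[.46,-.29,.2]))
cell=[(b,cr((385,222)),(0,0,.009)),(b,cr((335,190)),(.012,-.0665,.0025)),(a,(385,270),(0,0,.009)),(a,(381,253),(.012,-.0665,.0025))]
print('cell',*fit(cell,[.41,-.04,-.1]))
print('cell z',tri([(a,(385,270)),(b,cr((385,222)))]))
E
```

```text
box [ 0.4806  0.1479 -0.2348] [ 1.3 -2.3  1.9  0.6  1.6  0.3  0.2 -2.2  0.2  0.1 -1.7  0.6 -3.2 -2.3
  1.  -1.3]
lid [ 0.4653 -0.2946  0.2291] [ 0.7  0.2 -1.  -1.6  0.7  1.4 -0.5 -0.3]
cell [ 0.4101 -0.0468  0.3988] [-0.6 -0.8 -0.2  0.1  0.1 -0.   0.2  1.1]
cell z (array([ 0.4089, -0.0431,  0.0103]), [0.0012013599161654097, 0.0012013599161654956])
```

Call:
arm_command(deltas=[[3.5, -4.1, 0, 0, -1], [3.5, -4.1, 0, 0, -1], [3.5, -4.1, 0, 0, -1], [3.5, -4.1, 0, 0, -1], [3.5, -4.1, 0, 0, -1]])

```text
t: 0.72
tcp_pos: [0.3295, -0.3121, 0.2482]
eef_rot: [-0.0, 0.979, 0.206, -0.0]
wrist_force: [0.4, -0.4, 1.1]
finger_gap: 1.0
grip_force: 0.0
```

Call:
arm_command(deltas=[[3.5, -4.1, 0, 0, -1], [3.5, -4.1, 0, 0, -1], [3.5, -4.1, 0, 0, -1], [3.5, -4.1, 0, 0, -1], [3.5, -4.1, 0, 0, -1]])

```text
t: 1.35
tcp_pos: [0.4071, -0.054, 0.2483]
eef_rot: [0.0, 0.979, 0.206, 0.0]
wrist_force: [1.4, -0.4, -0.4]
finger_gap: 0.996
grip_force: 0.0
```

Call:
arm_command(deltas=[[0, 0, 0, -9, 0], [0, 0, 0, -9, 0], [0, 0, 0, -9, 0], [0, 0, 0, -9, 0], [0, 0, 0, -9, 0]])

```text
t: 1.98
tcp_pos: [0.4068, -0.0556, 0.2481]
eef_rot: [-0.0, 0.824, 0.567, -0.0]
wrist_force: [-0.5, -0.9, -0.5]
finger_gap: 0.501
grip_force: 0.0
```

Call:
arm_command(deltas=[[0, 0, 0, -9, 0], [0, 0, 0, -9, 0], [0, 0, 0, -9, 0], [0, 0, 0, -9, 0], [0, 0, 0, -8, 0]])

```text
t: 2.6
tcp_pos: [0.4068, -0.0557, 0.2481]
eef_rot: [-0.0, 0.552, 0.834, -0.0]
wrist_force: [0.7, 0.4, -0.3]
finger_gap: 0.499
grip_force: 0.0
```

```bash
python3 - <<'E'
from h import *
np.set_printoptions(precision=4,suppress=True)
c=snap('wrist','w1.png');print(c['eye'],c['rotation'],c['fx']);s=state();print(s['t'],s['tcp_pos'],s['eef_rot'],s['finger_gap'],s['joints'])
a=load('scene1');b=load('side1')
print('foot',tri([(a,(266,273)),(b,(347.5,276))]))
E
```

```text
[0.3765 0.0138 0.3738] [0.145  0.9692 0.1971 0.0294] 374.51081907166497
2.65 [ 0.4068 -0.0557  0.2482] [-0.0002  0.5487  0.8361 -0.0001] 0.49995418392470664 [-0.2817  0.1921  1.8375 -0.      1.1123 -0.6909]
foot (array([0.5002, 0.2247, 0.1414]), [0.0010025105235959243, 0.0010025105235959603])
```

View pics/w1.png

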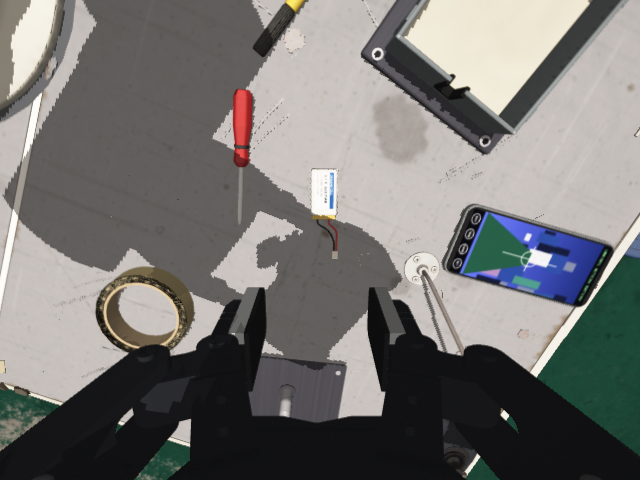

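The wrist picture shows the pouch with corners (312,169), (337,168), (336,217), (313,217), and the plug at (335,255). The near box rim corners are at (398,37) and (513,133), the slot is at (452,88), and the lid's front edge is at (263,358) to (346,365).

```bash
python3 - <<'E'
from h import *
np.set_printoptions(precision=4,suppress=True)
w=load('w1');a=load('scene1');b=load('side1')
P=[onz(w,p,.009)[:2] for p in [(312,169),(337,168),(336,217),(313,217)]];print(P,np.mean(P,0))
v=P[0]+P[1]-P[2]-P[3];print('cell y deg',np.degrees(np.arctan2(v[1],v[0]))-90)
print('plug',onz(w,(335,255),.0025))
print('z',tri([(w,(324.5,193)),(a,(385,270)),(b,(370.3,249.4))]))
A=onz(w,(398,37),.06);B=onz(w,(513,133),.06);print('rim',A,B,np.linalg.norm(A-B),np.degrees(np.arctan2(*(B-A)[1::-1])))
A=onz(w,(263,358),.012);B=onz(w,(346,365),.012);print('lid',A,B,np.linalg.norm(A-B),np.degrees(np.arctan2(*(B-A)[1::-1])))
g=w['image'];cv2.imwrite('pics/c2.png',np.hstack([cv2.resize(g[150:270,270:390],None,fx=3,fy=3),cv2.resize(g[0:160,350:530],None,fx=2.25,fy=2.25)]))
E
```

```text
[array([ 0.3902, -0.0295]), array([ 0.4121, -0.0192]), array([ 0.4309, -0.0642]), array([ 0.4097, -0.0732])] [ 0.4107 -0.0466]
cell y deg 23.358728877159436
plug [ 0.4477 -0.1038  0.0025]
z (array([ 0.4098, -0.046 ,  0.0083]), [0.001043417270354197, 0.0010704543724989512, 0.0019289496218370852])
rim [0.4097 0.093  0.06  ] [0.5268 0.0667 0.06  ] 0.11998025751953711 -12.659941202461416
lid [ 0.4211 -0.245   0.012 ] [ 0.5107 -0.217   0.012 ] 0.09392683247013019 17.368053327507525
```

View pics/c2.png

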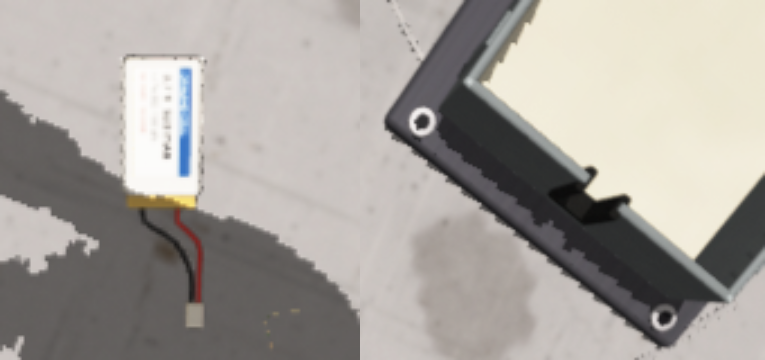

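Call:
arm_command(deltas=[[0.7, 0.7, 5, 0, 0], [0, 0, 6, 0, 0], [0, 0, 5, 0, 0], [0, 0, 4, 0, 0], [0, 0, 2, 0, 0]])

```text
t: 3.28
tcp_pos: [0.4099, -0.0464, 0.0264]
eef_rot: [-0.001, 0.555, 0.832, -0.0]
wrist_force: [0.2, -0.0, 0.3]
finger_gap: 0.499
grip_force: 0.0
```

Call:
arm_command(deltas=[[0, 0, 0.9, 0, 0], [0, 0, 0, 0, 0], [0, 0, 0, 0, 1], [0, 0, 0, 0, 1], [0, 0, 0, 0, 1]])

```text
t: 3.9
tcp_pos: [0.4112, -0.0467, 0.0203]
eef_rot: [0.001, 0.554, 0.833, 0.0]
wrist_force: [-1.2, 0.1, 7.7]
finger_gap: 0.268
grip_force: 58.5
```

Call:
arm_command(deltas=[[0, 0, 0, 0, 1], [0, 0, 0, 0, 1]])

```text
t: 4.15
tcp_pos: [0.4112, -0.0467, 0.0203]
eef_rot: [0.001, 0.554, 0.833, 0.0]
wrist_force: [-0.6, -0.5, 7.5]
finger_gap: 0.272
grip_force: 58.5
```

```bash
python3 - <<'E'
from h import *
c=snap('wrist','w2.png')
E
```

```text
(no output)
```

View pics/w2.png

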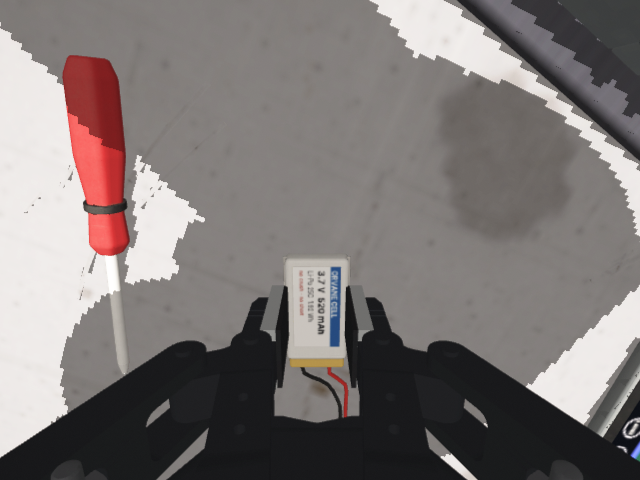

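The cell sits between the pads, with its top corners at (287,259), (348,259), (345,367) and (291,365); the bench shows through cleanly on either side, and the leads trail backwards.

```bash
python3 - <<'E'
from h import *
np.set_printoptions(precision=4,suppress=True)
w=load('w2');P=[onz(w,p,.009)[:2] for p in [(287,259),(348,259),(345,367),(291,365)]];m=np.mean(P,0);print(P,m)
t=np.array(state()['tcp_pos']);q=state()['eef_rot'];r=R.from_quat([q[1],q[2],q[3],q[0]]).as_matrix();print(t,q,(r.T@(np.r_[m,.009]-t))*100)
E
```

```text
[array([ 0.3906, -0.0293]), array([ 0.4126, -0.0201]), array([ 0.4316, -0.0658]), array([ 0.4098, -0.0738])] [ 0.4111 -0.0472]
[ 0.4111 -0.0466  0.0203] [0.0008 0.5538 0.8327 0.0003] [-0.0549 -0.0217  1.1305]
```

Call:
arm_command(deltas=[[0, 0, -1, 0, 1], [0, 0, -3, 0, 1], [0, 0, -5, 0, 1], [0, 0, -5, 0, 1], [0, 0, -5, 0, 1]])

```text
t: 4.82
tcp_pos: [0.4102, -0.0464, 0.2121]
eef_rot: [0.001, 0.554, 0.833, 0.0]
wrist_force: [1.3, -0.5, -1.3]
finger_gap: 0.268
grip_force: 59.2
```

Call:
arm_command(deltas=[[0, 0, 0, 9, 1], [0, 0, 0, 9, 1], [0, 0, 0, 9, 1], [0, 0, 0, 8.9, 1]])

```text
t: 5.32
tcp_pos: [0.4104, -0.0464, 0.2104]
eef_rot: [0.0, 0.785, 0.62, 0.0]
wrist_force: [-0.1, 0.1, -0.6]
finger_gap: 0.268
grip_force: 59.2
```

Call:
arm_command(deltas=[[3, 0.5, 0, 0, 1], [5, 1, 0, 0, 1], [4.5, 0.8, 0, 0, 1], [2, 0.4, 0, 0, 1], [0, 0, 0, 0, 1]])

```text
t: 5.95
tcp_pos: [0.47, 0.0895, 0.2102]
eef_rot: [0.0, 0.783, 0.622, 0.0]
wrist_force: [0.6, -0.4, -1.1]
finger_gap: 0.271
grip_force: 59.2
```

```bash
python3 - <<'E'
from h import *
np.set_printoptions(precision=4,suppress=True)
c=snap('wrist','w3.png');s=state();print(s['t'],s['tcp_pos'],s['eef_rot'],s['finger_gap'],c['eye'])
E
```

```text
6.0 [0.4696 0.0887 0.21  ] [0.0002 0.783  0.622  0.0001] 0.27523943450347443 [0.4857 0.163  0.3358]
```

View pics/w3.png

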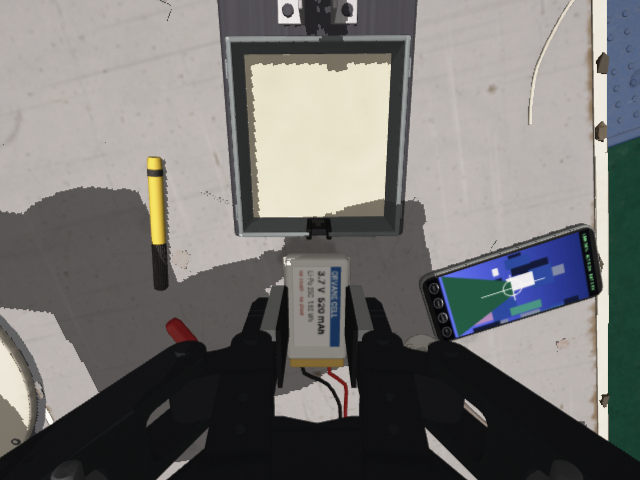

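The wrist picture shows the box mouth full on, with outer rim corners (226,39), (410,37), (402,236) and (235,236), and the cell still square in the pads.

```bash
cat >> h.py <<'E'
def rect(c,px,z,w,h):
    "least-squares pose of a w x h rectangle at height z; px: (-x+y),(+x+y),(+x-y),(-x-y)"
    P=np.array([onz(c,p,z)[:2] for p in px]);Q=np.array([(-w,h),(w,h),(w,-h),(-w,-h)])/2
    m=P.mean(0);D=P-m;t=np.arctan2((Q[:,0]*D[:,1]-Q[:,1]*D[:,0]).sum(),(Q*D).sum())
    k,s=np.cos(t),np.sin(t);return m,np.degrees(t),(D@np.array([[k,-s],[s,k]])-Q)*1000
E
python3 - <<'E'
from h import *
np.set_printoptions(precision=4,suppress=True)
w=load('w3');print(rect(w,[(226,39),(410,37),(402,236),(235,236)],.06,.124,.14))
a=load('scene1');
print('z of corner',tri([(w,(402,236)),(load('w1'),(513.6,132.4))]),tri([(w,(235,236)),(load('w1'),(396.7,36))]))
cv2.imwrite('pics/c3.png',cv2.resize(w['image'][20:250,210:430],None,fx=2.6,fy=2.6,interpolation=cv2.INTER_NEAREST))
E
```

```text
(array([0.4835, 0.1464]), np.float64(-12.821586877743467), array([[ 0.9567, -1.5523],
       [-0.9383, -0.8913],
       [ 2.3761,  0.9121],
       [-2.3945,  1.5316]]))
z of corner (array([0.5289, 0.0662, 0.0604]), [0.0022071795083956117, 0.002207179508395514]) (array([0.4072, 0.0936, 0.062 ]), [0.0014263289574985116, 0.0014263289574984862])
```

View pics/c3.png

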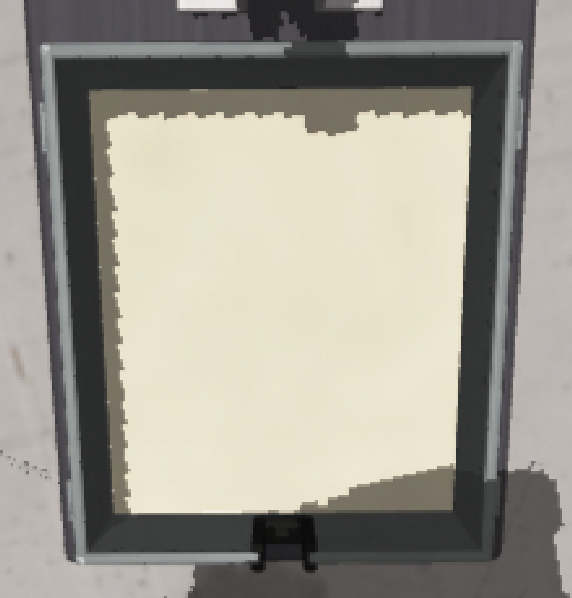

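The 2.6x crop gives outer rim corners (41,44), (522,41), (499,558), (76,562) and inner corners (55,58), (510,57), (487,550), (87,552). The box is empty and the slot is at the bottom centre.

```bash
python3 - <<'E'
from h import *
np.set_printoptions(precision=4,suppress=True)
w=load('w3');f=lambda L:[(210+x/2.6,20+y/2.6) for x,y in L]
print(rect(w,f([(41,44),(522,41),(499,558),(76,562)]),.06,.124,.14))
m,t,e=rect(w,f([(55,58),(510,57),(487,550),(87,552)]),.06,.116,.132);print(m,t,e)
s=state();k=np.radians(t);tgt=m+.012*np.array([-np.sin(k),np.cos(k)]);q=s['eef_rot'];r=R.from_quat([q[1],q[2],q[3],q[0]]).as_matrix()
print(tgt,(r.T@(np.r_[tgt,.034]-s['tcp_pos'])*100),2*np.degrees(np.arctan2(q[2],q[1])))
E
```

```text
(array([0.4845, 0.1469]), np.float64(-12.430219244078053), array([[ 0.4885, -0.6267],
       [-0.8892, -1.3127],
       [ 0.8954,  0.8603],
       [-0.4947,  1.0791]]))
[0.4845 0.1466] -12.612726156474771 [[-0.4713  0.2603]
 [-0.0059 -0.444 ]
 [ 1.356  -0.099 ]
 [-0.8788  0.2827]]
[0.4871 0.1583] [ 7.1812  0.1202 17.5976] 76.93150977843719
```

Call:
arm_command(deltas=[[4, 0.1, 0, 0, 1], [3.2, 0, 0, 0, 1], [0, 0, 4, 0, 1], [0, 0, 5, 0, 1], [0, 0, 4, 0, 1]])

```text
t: 6.62
tcp_pos: [0.4867, 0.1572, 0.0784]
eef_rot: [-0.0, 0.784, 0.621, -0.0]
wrist_force: [1.6, 0.5, -0.4]
finger_gap: 0.272
grip_force: 59.2
```

Call:
arm_command(deltas=[[0, 0, 2, 0, 1], [0, 0, 1.4, 0, 1], [0, 0, 0.6, 0, 1], [0, 0, 0.3, 0, 1], [0, 0, 0, 0, 1]])

```text
t: 7.25
tcp_pos: [0.4875, 0.1584, 0.0367]
eef_rot: [0.0, 0.783, 0.622, 0.0]
wrist_force: [1.1, 0.5, -0.4]
finger_gap: 0.274
grip_force: 59.2
```

Call:
arm_command(deltas=[[0, 0, 0.2, 0, 1], [0, 0, 0.1, 0, 1], [0, 0, 0, 0, 1]])

```text
t: 7.62
tcp_pos: [0.4874, 0.1585, 0.0334]
eef_rot: [0.0, 0.783, 0.622, 0.0]
wrist_force: [0.1, 1.1, 1.2]
finger_gap: 0.268
grip_force: 59.4
```

Call:
arm_command(deltas=[[0, 0, 0, 0, 0.1], [0, 0, 0, 0, 0.1], [0, 0, 0, 0, 0.1], [0, 0, -1, 0, 0.1], [0, 0, -3, 0, 0.1]])

```text
t: 8.25
tcp_pos: [0.4866, 0.1582, 0.0733]
eef_rot: [-0.001, 0.783, 0.622, -0.001]
wrist_force: [0.4, 0.9, 0.2]
finger_gap: 0.449
grip_force: 0.0
```

Call:
arm_command(deltas=[[0, 0, -5, 0, 0.1], [0, 0, -6, 0, 0.1], [0, 0, -6, 0, 0.1], [-5.1, 1.1, 0, 0, 0.1], [-5.1, 1.1, 0, 0, 0]])

```text
t: 8.88
tcp_pos: [0.4855, 0.0532, 0.2448]
eef_rot: [0.001, 0.783, 0.622, 0.001]
wrist_force: [0.3, 0.5, 0.0]
finger_gap: 0.497
grip_force: 0.0
```

Call:
arm_command(deltas=[[-5.1, 1.1, 0, 0, 0], [-5.1, 1.1, 0, 0, 0], [-5.1, 1.1, 0, 0, 0], [-5.1, 1.1, 0, 0, 0], [-5.1, 1.1, 0, 0, 0]])

```text
t: 9.5
tcp_pos: [0.4807, -0.2084, 0.244]
eef_rot: [0.0, 0.783, 0.622, 0.0]
wrist_force: [0.8, 0.1, 0.3]
finger_gap: 0.498
grip_force: 0.0
```

Call:
arm_command(deltas=[[-5.1, 1.1, 0, 0, 0], [-5.1, 1.1, 0, 0, 0], [-5.1, 1.1, 0, 0, 0], [0, 0, 0, -9, 0], [0, 0, 0, -9, 0]])

```text
t: 10.12
tcp_pos: [0.478, -0.3638, 0.2437]
eef_rot: [-0.0, 0.675, 0.738, 0.0]
wrist_force: [0.1, 0.4, 0.2]
finger_gap: 0.503
grip_force: 0.0
```

Call:
arm_command(deltas=[[0, 0, 0, -8, 0], [0, 0, 0, 0, 0]])

```text
t: 10.38
tcp_pos: [0.4783, -0.3631, 0.2438]
eef_rot: [0.0, 0.624, 0.782, -0.0]
wrist_force: [-0.3, -0.0, -0.5]
finger_gap: 0.498
grip_force: 0.0
```

```bash
python3 - <<'E'
from h import *
np.set_printoptions(precision=4,suppress=True)
c=snap('wrist','w4.png');s=state();print(s['t'],s['tcp_pos'],s['eef_rot'],s['finger_gap'],c['eye'])
d=snap('scene','s4.png')
g=np.hstack([c['image'][:,100:540],cv2.resize(d['image'][230:390,190:400],(360,274))[:, :].copy() if 0 else np.vstack([cv2.resize(d['image'][240:350,250:380],(360,305)),np.zeros((175,360,3),np.uint8)])])
cv2.imwrite('pics/m4.png',g);print(g.shape)
E
```

```text
10.425 [ 0.4784 -0.3631  0.2438] [0.0001 0.6247 0.7809 0.    ] 0.500241195425399 [ 0.4606 -0.2895  0.3695]
(480, 800, 3)
```

View pics/m4.png

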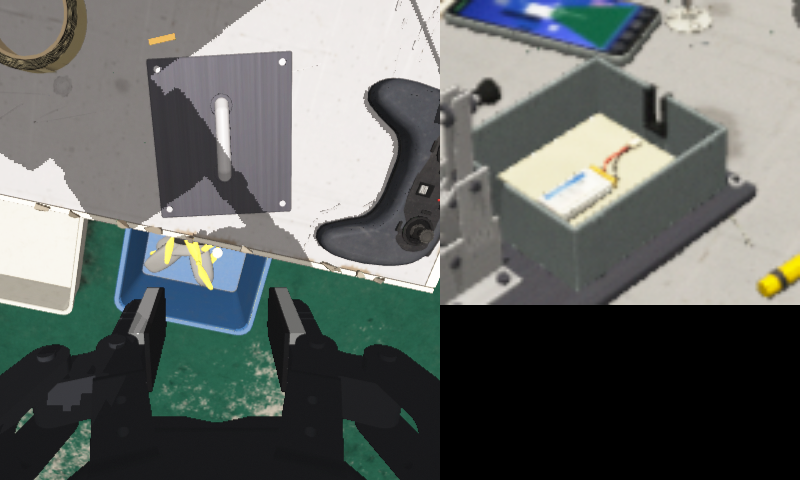

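The left part shows the lid with plate corners (full image) at (247,60), (392,51), (390,211), (263,217) and the bar from (321,99) to (324,178). The right part shows the cell flat in the box with its plug towards the slot.

```bash
python3 - <<'E'
from h import *
np.set_printoptions(precision=4,suppress=True)
w=load('w4');a=load('scene1');b=load('side1')
px=[(247,60),(392,51),(390,211),(263,217)]
for z in (.008,.012): print(z,rect(w,px,z,.128,.144))
print('bar',onz(w,(321,103),.036),onz(w,(324,176),.036),onz(w,(322.5,139),.042))
print('z',tri([(w,(322.5,139)),(a,(410,201)),(b,(342,199))]))
m,t,e=rect(w,px,.012,.128,.144);s=state();q=s['eef_rot'];r=R.from_quat([q[1],q[2],q[3],q[0]]).as_matrix()
print((r.T@(np.r_[m,.036]-s['tcp_pos'])*100),2*np.degrees(np.arctan2(q[2],q[1])))
g=w['image'][30:240,230:410]
cv2.imwrite('pics/c4.png',cv2.resize(g,None,fx=2.8,fy=2.8,interpolation=cv2.INTER_CUBIC))
E
```

```text
0.008 (array([ 0.4707, -0.3053]), np.float64(15.734429585922129), array([[ 0.1209, -0.4517],
       [-0.0337,  0.1606],
       [-0.954 , -0.0625],
       [ 0.8668,  0.3536]]))
0.012 (array([ 0.4706, -0.3051]), np.float64(15.73442958592211), array([[ 0.8277, -1.2434],
       [-0.7415, -0.6379],
       [-1.6516,  0.7349],
       [ 1.5654,  1.1464]]))
bar [ 0.4615 -0.2754  0.036 ] [ 0.4779 -0.3345  0.036 ] [ 0.4692 -0.3035  0.042 ]
z (array([ 0.4689, -0.303 ,  0.0278]), [0.0012586598778554089, 0.00389195107595396, 0.004708679830257241])
[ 5.8406  0.5061 20.7678] 102.6675296621117
```

Call:
arm_command(deltas=[[0, 0, 0, -2.9, 0], [5.8, 0.8, 2, 0, 0], [0, 0, 5, 0, 0], [0, 0, 5, 0, 0], [0, 0, 4, 0, 0]])

```text
t: 11.1
tcp_pos: [0.4702, -0.3049, 0.0819]
eef_rot: [-0.0, 0.605, 0.797, 0.0]
wrist_force: [-0.2, -0.2, -0.4]
finger_gap: 0.502
grip_force: 0.0
```

Call:
arm_command(deltas=[[0, 0, 2.5, 0, 0], [0, 0, 1.4, 0, 0], [0, 0, 0.7, 0, 0], [0, 0, 0, 0, 0]])

```text
t: 11.6
tcp_pos: [0.4706, -0.3054, 0.0376]
eef_rot: [0.0, 0.604, 0.797, -0.0]
wrist_force: [-0.2, 0.4, 0.5]
finger_gap: 0.497
grip_force: 0.0
```

Close, then a small test lift.

Call:
arm_command(deltas=[[0, 0, 0, 0, 1], [0, 0, 0, 0, 1], [0, 0, 0, 0, 1], [0, 0, 0, 0, 1], [0, 0, 0, 0, 1]])

```text
t: 12.22
tcp_pos: [0.4708, -0.3055, 0.0381]
eef_rot: [0.001, 0.603, 0.797, -0.0]
wrist_force: [-1.6, 0.6, 7.5]
finger_gap: 0.114
grip_force: 58.5
```

Call:
arm_command(deltas=[[0, 0, -0.5, 0, 1], [0, 0, -1, 0, 1], [0, 0, -2, 0, 1], [0, 0, -4, 0, 1], [0, 0, 0, 0, 1]])

```text
t: 12.85
tcp_pos: [0.4717, -0.3062, 0.1153]
eef_rot: [0.003, 0.603, 0.797, -0.0]
wrist_force: [0.3, -0.7, -2.5]
finger_gap: 0.114
grip_force: 58.8
```

Call:
arm_command(deltas=[[0, 0, -4, 0, 1], [0, 0, -5, 0, 1], [0, 0, -3.5, 0, 1], [0, 0, 0, 9.4, 1], [0, 0, 0, 9.4, 1]])

```text
t: 13.48
tcp_pos: [0.4702, -0.3051, 0.2373]
eef_rot: [-0.0, 0.727, 0.686, -0.0]
wrist_force: [-0.4, -0.0, -3.4]
finger_gap: 0.116
grip_force: 59.2
```

Call:
arm_command(deltas=[[0, 0, 0, 9.5, 1], [3, -0.8, 0, 0, 1], [4.6, -1.1, 0, 0, 1], [4.6, -1.1, 0, 0, 1], [4.6, -1.1, 0, 0, 1]])

```text
t: 14.1
tcp_pos: [0.4663, -0.1309, 0.2369]
eef_rot: [-0.0, 0.78, 0.626, -0.0]
wrist_force: [1.4, 0.4, -2.3]
finger_gap: 0.114
grip_force: 59.0
```

Call:
arm_command(deltas=[[4.6, -1.1, 0, 0, 1], [4.6, -1.1, 0, 0, 1], [4.6, -1.1, 0, 0, 1], [3, -0.7, 0, 0, 1], [1.8, -0.4, 0, 0, 1]])

```text
t: 14.72
tcp_pos: [0.4637, 0.0603, 0.2369]
eef_rot: [-0.0, 0.78, 0.626, -0.0]
wrist_force: [0.6, -0.4, -2.6]
finger_gap: 0.117
grip_force: 59.0
```

Call:
arm_command(deltas=[[0, 0, 3, 0, 1], [0, 0, 4, 0, 1], [0, 0, 3, 0, 1], [0, 0, 1.5, 0, 1], [0, 0, 0, 0, 1]])

```text
t: 15.35
tcp_pos: [0.4634, 0.0588, 0.1213]
eef_rot: [-0.001, 0.78, 0.626, -0.001]
wrist_force: [-0.5, 0.0, -2.3]
finger_gap: 0.113
grip_force: 58.9
```

```bash
python3 - <<'E'
from h import *
np.set_printoptions(precision=4,suppress=True)
c=snap('wrist','w5.png');s=state();q=s['eef_rot'];print(s['t'],s['tcp_pos'],q,2*np.degrees(np.arctan2(q[2],q[1])),s['finger_gap'],s['wrist_force'],s['wrist_torque'])
E
```

```text
15.4 [0.4639 0.0587 0.1221] [-0.0004  0.7801  0.6257 -0.0005] 77.46433862890058 0.11670621323422872 [-1.0153 -0.287  -2.2809] [ 0.0338  0.0199 -0.0385]
```

View pics/w5.png

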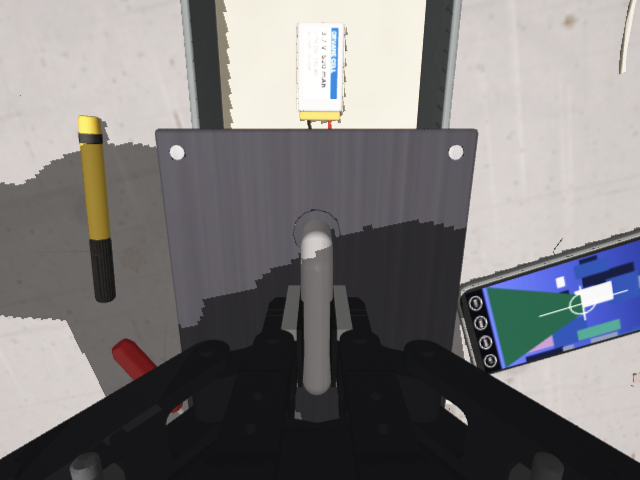

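The lid hangs square in front of the box: far corners (156,130) and (477,129), left edge down to (179,322), right edge down to (461,290). The box's outer rim edges are seen at (183,0)–(194,128) on the left and (462,0)–(446,128) on the right, and the cell is in place.

```bash
python3 - <<'E'
from h import *
np.set_printoptions(precision=4,suppress=True)
w=load('w5');s=state();q=s['eef_rot'];r=R.from_quat([q[1],q[2],q[3],q[0]]).as_matrix();t=np.array(s['tcp_pos'])
T=lambda p,z:(r.T@(onz(w,p,z)-t))*100
for z in (.092,.096,.100):
    A,B=T((156,130),z),T((477,129),z);print('lid',z,A,B,B[1]-A[1],'Ledge',T((179,322),z),'R',T((461,290),z))
print('rimL',T((183,1),.06),T((194,128),.06),'R',T((462,1),.06),T((446,128),.06))
print('boxcentre',(r.T@(np.array([.4845,.1467,.088])-t))*100)
E
```

```text
lid 0.092 [ 7.1317 -6.5749  3.0134] [7.1578 6.2082 2.9979] 12.78304517867301 Ledge [-1.4964 -6.5953  3.0159] R [0.1432 6.3599 2.9996]
lid 0.096 [ 7.1416 -6.4091  2.6132] [7.167  6.0438 2.5981] 12.452871273769079 Ledge [-1.2637 -6.429   2.6156] R [0.3336 6.1916 2.5998]
lid 0.1 [ 7.1515 -6.2432  2.213 ] [7.1762 5.8795 2.1982] 12.12269736886515 Ledge [-1.031  -6.2626  2.2153] R [0.5239 6.0233 2.1999]
rimL [12.4994 -6.0253  6.2113] [ 7.1436 -6.0622  6.2128] R [12.4778  6.1946  6.1964] [7.1319 6.0323 6.1981]
boxcentre [9.0334 0.1017 3.4048]
```

Call:
arm_command(deltas=[[3, 0.1, 0, 0.3, 1], [4, 0.1, 0, 0, 1], [2.1, 0, 0, 0, 1], [0, 0, 1.2, 0, 1], [0, 0, 0.8, 0, 1]])

```text
t: 16.02
tcp_pos: [0.486, 0.1467, 0.102]
eef_rot: [0.0, 0.782, 0.624, -0.0]
wrist_force: [0.1, -0.7, -2.8]
finger_gap: 0.115
grip_force: 59.0
```

Call:
arm_command(deltas=[[0, 0, 0.3, 0, 1], [0, 0, 0.2, 0, 1], [0, 0, 0, 0, 1]])

```text
t: 16.4
tcp_pos: [0.4864, 0.1468, 0.0973]
eef_rot: [-0.0, 0.782, 0.623, -0.0]
wrist_force: [0.2, -1.0, -3.8]
finger_gap: 0.115
grip_force: 59.0
```

Call:
arm_command(deltas=[[0, 0, 0.2, 0, 1], [0, 0, 0.1, 0, 1], [0, 0, 0, 0, 1]])

```text
t: 16.77
tcp_pos: [0.4863, 0.1471, 0.0943]
eef_rot: [-0.0, 0.782, 0.624, -0.0]
wrist_force: [-0.2, 0.1, -2.8]
finger_gap: 0.114
grip_force: 59.0
```

```bash
python3 - <<'E'
from h import *
s=state();print(s['tcp_pos'],s['wrist_force'],s['wrist_torque'])
E
```

```text
[0.48632196 0.14709283 0.09425267] [-0.16061984  0.11712058 -2.82993047] [ 0.01933667 -0.01616566  0.0432514 ]
```

Still free of contact with the bead inside the mouth, so I go on down gently.

Call:
arm_command(deltas=[[0, 0, 0.2, 0, 1], [0, 0, 0.1, 0, 1], [0, 0, 0, 0, 1]])

```text
t: 17.15
tcp_pos: [0.4863, 0.1471, 0.0912]
eef_rot: [-0.0, 0.782, 0.624, -0.0]
wrist_force: [-0.4, -0.1, -2.6]
finger_gap: 0.117
grip_force: 59.0
```

Call:
arm_command(deltas=[[0, 0, 0.1, 0, 1], [0, 0, 0, 0, 1]])

```text
t: 17.4
tcp_pos: [0.4863, 0.1471, 0.0903]
eef_rot: [0.0, 0.782, 0.624, 0.0]
wrist_force: [0.0, 0.1, -2.1]
finger_gap: 0.116
grip_force: 59.3
```

Call:
arm_command(deltas=[[0, 0, 0.1, 0, 1], [0, 0, 0, 0, 1]])

```text
t: 17.65
tcp_pos: [0.4864, 0.1471, 0.0901]
eef_rot: [0.0, 0.782, 0.624, 0.0]
wrist_force: [-4.7, -0.7, 17.9]
finger_gap: 0.115
grip_force: 61.4
```

Call:
arm_command(deltas=[[0, 0, -0.1, 0, 1], [0, 0, 0, 0, 0.2], [0, 0, 0, 0, 0.2], [0, 0, 0, 0, 0.2], [0, 0, -0.5, 0, 0.2]])

```text
t: 18.27
tcp_pos: [0.4861, 0.1471, 0.0952]
eef_rot: [-0.0, 0.782, 0.624, -0.0]
wrist_force: [0.3, 0.1, 0.6]
finger_gap: 0.402
grip_force: 0.0
```

Call:
arm_command(deltas=[[0, 0, -2, 0, 0.2], [0, 0, -4, 0, 0.2], [0, 0, -5, 0, 0.2], [0, 0, -5, 0, 1], [0, 0, 0, 0, 1]])

```text
t: 18.9
tcp_pos: [0.488, 0.1474, 0.2592]
eef_rot: [0.002, 0.782, 0.624, 0.003]
wrist_force: [-1.0, 0.8, -1.2]
finger_gap: 0.002
grip_force: 0.0
```

```bash
python3 - <<'E'
from h import *
np.set_printoptions(precision=4,suppress=True)
c=snap('wrist','w6.png');b=snap('side','s6.png');a=snap('scene','s6b.png');s=state();t=np.array(s['tcp_pos']);q=s['eef_rot'];print(t,q,s['wrist_force'],s['finger_gap'])
r=R.from_quat([q[1],q[2],q[3],q[0]]).as_matrix()
k=tri([(a,(206,336)),(b,(339,338))])[0];print('knob tool cm',r.T@(k-t)*100,k)
# automatic knob: dark blob centroid
for n,im,(x,y) in [('a',a['image'],(206,336)),('b',b['image'],(339,338))]:
    g=(im[y-14:y+15,x-14:x+15].max(2)<45).astype(np.uint8);m=cv2.moments(cv2.morphologyEx(g,cv2.MORPH_OPEN,np.ones((5,5))),True);print(n,x-14+m['m10']/m['m00'],y-14+m['m01']/m['m00'])
# lid white hole marks in wrist view
g=cv2.inRange(c['image'],(200,200,200),(255,255,255));nn,_,st,ce=cv2.connectedComponentsWithStats(g);print([(ce[i].round(1),st[i,4]) for i in range(1,nn) if 20<st[i,4]<400])
E
```

```text
[0.4858 0.147  0.2548] [-0.0002  0.7817  0.6236 -0.0004] [0.1073 0.2845 0.1206] 0.0008369117096573984
knob tool cm [20.7579 -0.1962 16.9035] [0.5299 0.3498 0.0857]
a 205.5656108597285 335.868778280543Traceback (most recent call last):
  File "<stdin>", line 8, in <module>
ZeroDivisionError: float division by zero
```

Call:
arm_command(deltas=[[4, 0, 0, 0, 1], [5.5, 0, 0, 0, 1], [5.5, 0, 0, 0, 1], [5.5, -0.1, 0, 0, 1], [4.5, 0, 0, 0, 1]])

```text
t: 19.68
tcp_pos: [0.5404, 0.3929, 0.2533]
eef_rot: [-0.0, 0.781, 0.624, -0.001]
wrist_force: [0.2, -0.4, 0.1]
finger_gap: 0.001
grip_force: 0.0
```

Call:
arm_command(deltas=[[0, 0, 4, 0, 1], [0, 0, 5, 0, 1], [0, 0, 4, 0, 1], [0, 0, 2.9, 0, 1], [0, 0, 0, 0, 1]])

```text
t: 20.3
tcp_pos: [0.539, 0.3899, 0.0929]
eef_rot: [-0.0, 0.782, 0.624, -0.003]
wrist_force: [-0.0, -0.4, -0.6]
finger_gap: -0.002
grip_force: 0.0
```

Call:
arm_command(deltas=[[-0.5, 0, 0, 0, 1], [-0.4, 0, 0, 0, 1], [-0.4, 0, 0, 0, 1], [0, 0, 0, 0, 1]])

```text
t: 20.8
tcp_pos: [0.5381, 0.3781, 0.0969]
eef_rot: [0.0, 0.782, 0.624, 0.0]
wrist_force: [0.4, -0.3, -1.1]
finger_gap: 0.001
grip_force: 0.0
```

```bash
python3 - <<'E'
from h import *
c=snap('side','s7.png');a=snap('scene','s7b.png')
cv2.imwrite('pics/m7.png',np.hstack([cv2.resize(a['image'][220:380,180:380],(400,320)),cv2.resize(c['image'][200:360,260:460],(400,320))]))
E
```

```text
(no output)
```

View pics/m7.png

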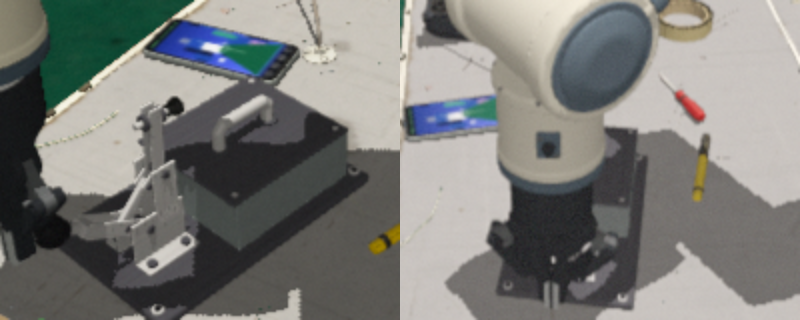

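The last picture shows the lid flat and square on the box, and the fingers just outside the knob, which is at (52,232) in the left part. Now I follow the circle.

Call:
arm_command(deltas=[[-1.0, 0, -1.1, 0, 1], [-0.9, 0, -1.0, 0, 1], [-0.9, 0, -0.9, 0, 1], [-1.1, 0, -0.7, 0, 1], [-1.2, 0, -0.5, 0, 1]])

```text
t: 21.52
tcp_pos: [0.5265, 0.3277, 0.1387]
eef_rot: [0.0, 0.782, 0.624, -0.0]
wrist_force: [-0.0, 0.2, -0.0]
finger_gap: -0.003
grip_force: 0.0
```

```bash
cat >> h.py <<'E'
def proj(c,X):
    q=R.from_quat(np.array(c['rotation'])[[1,2,3,0]]).as_matrix().T@(np.array(X)-c['eye']); return np.array([c['fx']*q[0]/q[2]+c['cx'],c['fy']*q[1]/q[2]+c['cy']]),q[2]
def knob(c):
    o=np.array([.486,.147]);y=np.array([.218,.976]);out=[]
    for f in range(25,108,3):
        b=.125+.098*np.cos(np.radians(f));X=np.r_[o+b*y,.041+.098*np.sin(np.radians(f))]
        p,z=proj(c,X);m=np.zeros(c['image'].shape[:2],np.uint8);rr=int(round(c['fx']*.014/z));cv2.circle(m,tuple(int(round(v)) for v in p),rr,1,-1)
        v=c['image'][m>0].max(1);out.append((f,int(100*(v<40).mean())))
    return out
E
python3 - <<'E'
from h import *
print(knob(load('scene1')));c=snap('scene','s8.png');print(knob(c))
E
```

```text
[(25, 57), (28, 76), (31, 81), (34, 64), (37, 44), (40, 24), (43, 8), (46, 0), (49, 0), (52, 0), (55, 0), (58, 0), (61, 0), (64, 0), (67, 0), (70, 0), (73, 0), (76, 0), (79, 0), (82, 0), (85, 0), (88, 0), (91, 0), (94, 0), (97, 0), (100, 0), (103, 0), (106, 0)]
[(25, 0), (28, 0), (31, 1), (34, 1), (37, 0), (40, 0), (43, 0), (46, 1), (49, 8), (52, 20), (55, 30), (58, 40), (61, 58), (64, 65), (67, 74), (70, 81), (73, 92), (76, 79), (79, 61), (82, 39), (85, 25), (88, 8), (91, 2), (94, 0), (97, 0), (100, 0), (103, 0), (106, 1)]
```

Call:
arm_command(deltas=[[-1.5, 0, -0.6, 0, 1], [-1.0, 0, -0.1, 0, 1], [-1.0, 0, 0, 0, 1], [-0.6, 0, 0, 0, 1], [-0.4, 0, 0, 0, 1]])

```text
t: 22.2
tcp_pos: [0.5166, 0.2845, 0.1452]
eef_rot: [-0.0, 0.782, 0.624, -0.0]
wrist_force: [-0.9, 1.6, 0.3]
finger_gap: 0.001
grip_force: 0.7
```

Call:
arm_command(deltas=[[-0.4, 0, 0.1, 0, 1], [-0.4, 0, 0.1, 0, 1], [-0.3, 0, 0, 0, 1], [0, 0, 0, 0, 1]])

```text
t: 22.7
tcp_pos: [0.5141, 0.2738, 0.1432]
eef_rot: [-0.0, 0.782, 0.624, -0.0]
wrist_force: [0.2, -0.6, -0.1]
finger_gap: -0.001
grip_force: 0.0
```

```bash
python3 - <<'E'
from h import *
s=state();t=s['tcp_pos'];d=np.array(t[:2])-[.486,.147];print('box y',d@[.218,.976],t[2],s['wrist_force'])
c=snap('scene','s9.png');print(knob(c)[18:])
E
```

```text
box y 0.12991502271240363 0.14319425253158902 [ 0.1940667  -0.64422339 -0.10455942]
[(79, 3), (82, 18), (85, 32), (88, 54), (91, 68), (94, 85), (97, 96), (100, 98), (103, 99), (106, 92)]
```

Call:
arm_command(deltas=[[-0.3, 0, 0, 0, 1], [-0.2, 0, 0, 0, 1], [0, 0, 0, 0, 1]])

```text
t: 23.12
tcp_pos: [0.5133, 0.2697, 0.1434]
eef_rot: [-0.0, 0.782, 0.624, 0.001]
wrist_force: [0.4, 5.7, -2.0]
finger_gap: -0.001
grip_force: 2.8
```

Call:
arm_command(deltas=[[-0.2, 0, 0, 0, 1], [0, 0, 0, 0, 1]])

```text
t: 23.38
tcp_pos: [0.5132, 0.2692, 0.1435]
eef_rot: [-0.001, 0.782, 0.624, 0.002]
wrist_force: [1.5, 19.5, -5.7]
finger_gap: 0.0
grip_force: 9.6
```

Call:
arm_command(deltas=[[1, 0, 0, 0, 1], [3, 0, 0, 0, 1], [3, 0, -3, 0, 1], [0, 0, -5, 0, 1], [0, 0, 0, 0, 1]])

```text
t: 24.0
tcp_pos: [0.5298, 0.3367, 0.227]
eef_rot: [0.001, 0.782, 0.624, 0.003]
wrist_force: [0.1, -0.5, 0.4]
finger_gap: -0.001
grip_force: 0.0
```

```bash
python3 - <<'E'
from h import *
c=snap('scene','s10.png');print(knob(c)[18:]);a=load('s9')
def d(x,y,p):
    (x0,y0,x1,y1)=p;return int((cv2.absdiff(x,y)[y0:y1,x0:x1].max(2)>40).sum())
a=load('s7b')['image'];print('lid/box region diff before/after clamp',d(a,c['image'],(290,255,370,345)),'phone',d(load('scene1')['image'],c['image'],(250,228,330,262)),'ctrl',d(load('scene1')['image'],c['image'],(322,170,378,212)))
# clamp foot seen on lid
print(proj(c,[.486+.054*.218,.147+.054*.976,.066]))
s=state();print(s['t'],s['wrist_force'],s['tcp_pos'])
E
```

```text
[(79, 0), (82, 0), (85, 0), (88, 3), (91, 12), (94, 30), (97, 42), (100, 62), (103, 73), (106, 80)]
lid/box region diff before/after clamp 1054 phone 13 ctrl 0
(array([278.97513107, 300.33870871]), np.float64(0.9603308172190783))
24.05 [-0.44946286  0.49370067  0.00054379] [0.52884973 0.33597527 0.22482645]
```

```bash
python3 -c "
from plant import close_job
print(close_job())"
```

```text
the job is handed in; nothing more can be done
None
```

The job is handed in at about 24 s: the cell lies flat in the box with its plug towards the slot, the lid is seated on the rim, and the clamp handle is at its hard stop and stayed there when released; the phone and controller were not moved.

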